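# Ease a sagging bolt over its bent keeper and hold the glass rack's gate ajar

## Task

The barrel bolt on the glass rack's gate droops and its keeper is bent, so the bolt no longer clears the keeper when drawn: take the bolt by its knob, draw it back to its stop, then lift its drooping nose over the keeper's bent-up lip while you pull the gate towards you, easing it, not wrenching the bolt against the keeper. The gate springs shut by itself, so finish while still holding the knob, keeping the gate steadily ajar about 10 cm (a hand's width) at its free edge, so that I can reach in for a sheet. Leave the jar, tape measure, pliers and wood block on the bench where they are.

Things in the scene. Friction and masses are not known exactly. Their poses are not given: they have to be found in the camera images.
- rack: Wooden bench rack of coloured glass, fixed to the bench, 370 mm wide, 200 deep, 173 tall. Origin at bench level, middle of its front face; x points front to back, y left seen from the front, z up. A slatted gate, 20 mm thick, hangs flush in the front from y = +132 (hinge) to -127 mm (free edge), top edge 173 mm high; the bolt lies along the front of its top rail, nose towards -y.
- gate (a joint): Angle of the gate in rad: 0 shut, growing as its free edge swings out to the front (rack's -x), at most 1.4. 0.39 rad is 100 mm of opening at the free edge. Spring hinges pull it shut with 0.42 N m at 0 plus 0.7 N m per rad, about 3 to 4 N at the knob when ajar.
- gate_hinge (a point): Upright hinge axis of the gate at its left edge seen from the front, at the height of the gate's top edge (173 mm); in the rack's frame x = -4, y = +134 mm. Seen from above the gate opens clockwise about it.
- gate_edge (a point): Top of the gate's free (right) edge, 261 mm from the hinge axis.
- knob_centre (a point): Centre of the bolt's black knob: an upright cylinder, 20 mm across, 24 tall, on an 8 mm stem from the rod, whose axis is 48 mm lower. Its foot is 10 mm above the gate's top edge: it can be pinched from above at any yaw. It stands 16 mm in front of the gate's face; shut and undrawn at x = -16, y = -77, z = 196 mm in the rack's frame. Moves with bolt and gate.
- bolt (a joint): How far the bolt is drawn, in m: 0 fully shot (starts up to 8 mm drawn), 0.035 at its stop. Drawing moves the knob along the gate towards the hinge (rack's +y), rising 0.05 mm per mm. Slides with 1.5 N of friction and stays put. From 0.028 on the nose has left the whole half of the keeper, but even at the stop its last 12 mm lie behind the bent lip.
- bolt_tilt (a joint): How far the nose is lifted, in rad: 0 drooping by its weight (rod 0.05 rad nose-down), at most 0.10. The rod swivels in its rear guide, 105 mm hingeward of the stem when fully drawn. There a knob lift of 5.2 mm (0.05 rad) brings the rod level with the lip's top, 10.5 mm is the limit; 0.07 to 0.09 rad passes clear. Lifting also moves the knob hingeward by 48 mm x angle.
- bolt_nose (a point): Round tip of the 12 mm steel bolt rod, 105 mm from the knob stem. Moves with the bolt.
- knob: The knob itself (see knob_centre); origin at its foot, 12 mm below its centre.
- keeper: Dark steel keeper on the right-hand post. Its outer half is a whole staple that traps the shot bolt above and in front; its half next to the gate is sprung open and bent into an upturned lip (3 mm thick, 17 mm wide along the bolt), standing in front of the drawn nose. Origin and axes as the rack's.
- keeper_lip (a point): Middle of the top edge of the bent lip, 149 mm high, 29 mm in front of the post's face; the drooping rod's underside lies 10 mm lower, behind it.
- jar: Open amber glass jar, 72 mm across, 110 mm tall; origin in the middle of its underside. Stands on the bench to the right; leave alone.
- tape: Yellow tape measure, 66 x 34 x 58 mm; origin in the middle of its underside. Stands on the bench in front of the rack's right-hand corner, just clear of the gate's swing; leave alone.
- pliers: Pliers with blue handles lying on the bench to the right, about 175 mm long, 14 mm high; origin under the rivet. Leave alone.
- block: Dark wood block, 95 x 45 x 34 mm, on the bench to the left; origin in the middle of its underside. Leave alone.

How it is judged (in metres and radians):
On the way, in this order (a step that is already met when the one before it is completed fails the run):
1. the bolt is drawn back (at least 28 mm of its 35 mm) with the gate still shut (value of joint bolt above 0.028 m and value of joint gate below 0.05 rad), for 0.1 s.
2. the nose is lifted over the bent lip and the gate comes open, led by the knob (value of joint gate above 0.12 rad and contact force between the fingers and knob above 0.5 N), for 0.1 s.
At the end, for the whole second after the job is handed in: The gate is held still (under 0.05 rad/s), 0.25 to 0.56 rad open (65 to 144 mm at its free edge), by the fingers on the bolt's knob (over 1 N of contact), and no bystander has moved 20 mm (value of joint gate between 0.25 and 0.56 rad and velocity of joint gate between -0.05 and 0.05 rad/s and contact force between the fingers and knob above 1 N and distance of each of jar, tape, pliers, block from where it was at the start of the episode below 0.02 m); the arm keeps its last pose, push and grip.
It fails at once if the keeper is loaded with more than 25 N (the bolt or the arm forced against it) (contact force between keeper and anything else above 25 N).
It fails at once if a bystander is shoved or knocked over (distance of any of jar, tape, pliers, block from where it was at the start of the episode above 0.02 m or angle between jar's own z axis and vertical above 0.3 rad).
It also fails if it takes over 40 s, if anything falls off the work surface, if the arm or the gripper's body presses on something with over 40 N, if the wrist force passes 120 N, or if a joint passes its speed limit or range.

## Robot

A 6-joint arm with a two-finger parallel gripper is mounted at the origin on the work surface. World frame = base frame: x ahead of the robot, y to its left, z up, the work surface at z = 0. Lengths are in m, angles in degrees, forces in N, time in s.
With the tool pointing down it reaches from about 0.35 to 0.875 m from the base axis. Payload 4.2 kg.
Tool frame: the origin (TCP) lies midway between the tips of the shut fingers; the grasp point (between the pads) lies 19 mm behind it; z points along the fingers, y is the line along which they close (so a half turn about z gives the same grasp; the last joint's range is limited). The gripper opens to 87 mm and grips with 3 to 60 N. Pads are 19 mm wide; open, the fingers measure 117 mm over their backs; the gripper's body (75 mm by 190 mm) begins 51 mm behind the grasp point.
Start: joints at [-60.241, 22.042, 0.453, 0, -68.411, -14.817], TCP at [0.161, -0.604, 0.223] pointing down, gripper open.
Joint ranges: [-179.83, 179.83], [-69.29, 118.12], [-61.27, 80.66], [-181.25, 117.63], [-171.15, -9.14], [-177.46, 177.46]. Speed limits (degrees/s): [159.86, 159.86, 180, 180, 180, 180].

## Interface

Orientations are given as a 3x3 rotation matrix whose columns are the frame's x, y, z axes.
In Python, from station import r, cams gives the robot as it stands.
- The arm moves only by the tool play_rows, never from a script. Its argument "commands" is text: rows parted by semicolons, each of 6 numbers parted by spaces: the shift along the world's x, y, z normalised to -1 to 1, where 1 is 30 mm, then the turn, a rotation vector about the world's x, y, z normalised to -1 to 1, where 1 is 0.15 rad. A call has 1 to 20 rows; each row shifts and turns the commanded pose from where the row before left it; what a row does not reach is not made up. A row lasts 1/10 s, in which the tool goes at most 50 mm and 8.59 degrees, less where a joint would pass 70% of its speed; a pose out of reach is approached as far as the arm can. A call with a number of a shift or a turn outside -1 to 1 is refused whole. A call with a gripper value outside its range is refused whole. "grip" is the finger opening in mm, from 0 to 87, set as the call begins (left out, the last holds). The fingers move at their own pace and stop on an object; the grip force is fixed at half the most. Time passes only in rows, so rows that do not move let the fingers close. It gives the time, the measured TCP pose, the force, the opening and the grip force at its end, in the units of the state.
- r.sense(): the state, without advancing time (a new reading comes with each control period).
- cams.capture(name): name is "scene" or "top" or "wrist"; returns (picture, depth): 384x512x3 uint8, blue, green, red; 384x512 float32, m along the optical axis (not along the pixel's ray), 0 where there is no reading.
- cams.camera_info(name): a dict with "mtx" (3x3 intrinsics, pixels), "R" (3x3) and "t" (3): a world point X has camera coordinates R X + t. Camera axes: x right, y down, z forward; pixel columns grow to the right and rows downward; lengths in m; the calibration is good to about 2 mm. A picture is of the moment at which its call begins: read the wrist's pose just before it. camera_info takes no time and is no camera call; for the wrist camera it gives the pose at the moment of the call.
- r.finish_job(): hands the job in; it is judged then, once.
The state is a dict: "time_s": time; "joints": joint angles; "joint_velocities": joint speeds; "effort": joint torques, N m; "tcp_pos": TCP position; "ee_rot": TCP orientation; "wrist_force": force on the tool from outside, world axes, zero at the start; "moment": the same for the moment, N m; "gripper_width": opening from 0.0 (shut) to 1.0 (fully open); "gripper_force": force on a finger pad.
Only numpy, scipy, OpenCV 4.12 (cv2) and the standard library are available. Lean on these libraries where they do the work, as an engineer would, in place of code of your own. Each camera call takes 0.05 s, during which the arm holds its last target. There are 200 camera calls.

## Working session

There is one attempt and no reset: what is moved stays moved. The work goes in short steps, Python scripts to look and compute and a tool call to move; the robot and the scene stay as the last step left them, time stands still between calls to the robot, and variables do not carry over. Pictures are saved under pics/ and viewed, at most 10 in all, crops included, and the job is handed in when it is done.

Besides the shell and the picture viewer there is one more tool, called after "Emit:" by a JSON object that holds its "api" and its "payload". play_rows: Moves the arm, as the interface text tells. Scaled input: -1 to 1 covers 30 mm each way for a shift and 0.15 rad each way for a turn. Its arguments: {"type":"object","properties":{"commands":{"type":"string"},"grip":{"type":"number"}},"required":["commands"]}

```bash
mkdir -p pics; cat > h.py <<'E'
import numpy as np,cv2
from station import r,cams
def pt(info,d,u,v):
    z=d[v,u];c=np.linalg.inv(info["mtx"])@[u,v,1]*z
    return info["R"].T@(c-info["t"])
def cloud(info,d):
    v,u=np.indices(d.shape);K=np.linalg.inv(info["mtx"])
    c=np.stack([u,v,np.ones_like(u)],-1)@K.T*d[...,None]
    return (c-info["t"])@info["R"]
E
python3 - <<'E'
from h import *
for n in ["scene","top"]:
    i=cams.camera_info(n);p,d=cams.capture(n);cv2.imwrite(f"pics/{n}.png",p);np.savez(f"{n}.npz",p=p,d=d,**i)
    print(n,i["mtx"][0,0],-i["R"].T@i["t"],i["R"][2])
s=r.sense();print(s["time_s"],s["tcp_pos"],s["ee_rot"])
E
```

```text
scene 388.1686134844009 [ 0.91477666 -0.70425482  1.15268568] [-0.29058117  0.52992991 -0.79670376]
top 353.93019024531844 [ 0.30264194 -0.04613514  1.43346405] [ 0.21377447 -0.01074851 -0.97682391]
0.1 [ 0.1610455  -0.60334222  0.22158101] [[-9.66213152e-01 -2.57743600e-01 -6.17062333e-04]
 [-2.57744311e-01  9.66211389e-01  1.84965806e-03]
 [ 1.19475126e-04  1.94620826e-03 -9.99998099e-01]]
```

View pics/scene.png

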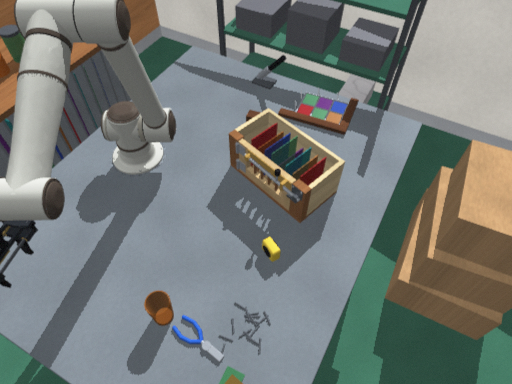

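View pics/top.png

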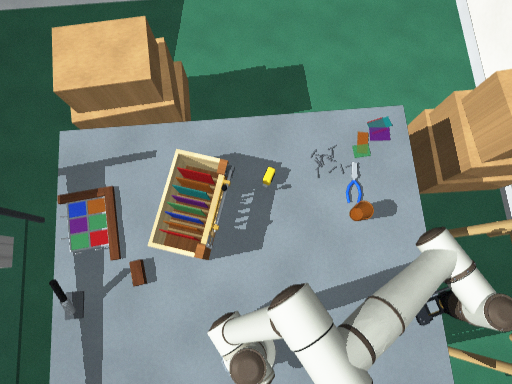

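The scene view shows the rack with its front facing the tape. In the top view the rack spans about (150-230, 150-258), the dark knob is near (226,183), and the tape is at (268,176). The jar and pliers are at the right, the block at (138,272).

```bash
python3 - <<'E'
from h import *
for n,box in [("top",(140,145,245,265)),("scene",(225,105,350,220))]:
    f=np.load(n+".npz");P=cloud(f,f["d"]);p=f["p"]
    m=np.zeros(p.shape[:2],bool);m[box[1]:box[3],box[0]:box[2]]=1
    t=m&(abs(P[...,2]-.173)<.008)
    rc=cv2.minAreaRect(P[t][:,:2].astype(np.float32));print(n,"rim",rc,t.sum());print(cv2.boxPoints(rc))
    k=m&(P[...,2]>.19)&(P[...,2]<.23)
    print("high",[(u,v,P[v,u].round(3).tolist(),p[v,u].tolist()) for v,u in np.argwhere(k)][:40])
    dk=m&(p.max(-1)<50);q=P[dk&(P[...,2]>.15)]
    print("dark",len(q),np.median(q,0) if len(q) else 0)
    hsv=cv2.cvtColor(p,cv2.COLOR_BGR2HSV)
    y=cv2.inRange(hsv,(22,150,120),(35,255,255))>0
    y&=(P[...,2]>.045)&(P[...,2]<.07);q=P[y];print("tape",len(q),q.min(0),q.max(0))
    c=p[box[1]:box[3],box[0]:box[2]];cv2.imwrite(f"pics/{n}c.png",cv2.resize(c,None,fx=5,fy=5,interpolation=cv2.INTER_CUBIC)[:600,:800])
E
```

```text
top rim ((0.5535789728164673, 0.16260752081871033), (0.2277701199054718, 0.3703135550022125), 72.22007751464844) 1526
[[ 0.3424898   0.11070178]
 [ 0.69511586 -0.00237776]
 [ 0.7646681   0.21451326]
 [ 0.41204208  0.3275928 ]]
high [(np.int64(222), np.int64(185), [0.6, 0.047, 0.209], [41, 83, 104]), (np.int64(223), np.int64(185), [0.6, 0.043, 0.21], [26, 29, 33]), (np.int64(224), np.int64(185), [0.601, 0.04, 0.204], [28, 34, 40]), (np.int64(225), np.int64(185), [0.6, 0.036, 0.207], [28, 33, 33]), (np.int64(222), np.int64(186), [0.597, 0.047, 0.206], [34, 37, 41]), (np.int64(223), np.int64(186), [0.597, 0.044, 0.206], [30, 28, 26]), (np.int64(224), np.int64(186), [0.596, 0.04, 0.208], [29, 29, 28]), (np.int64(225), np.int64(186), [0.596, 0.037, 0.205], [23, 24, 19]), (np.int64(226), np.int64(186), [0.596, 0.033, 0.207], [35, 34, 29]), (np.int64(222), np.int64(187), [0.593, 0.047, 0.209], [32, 26, 25]), (np.int64(223), np.int64(187), [0.593, 0.044, 0.207], [32, 31, 27]), (np.int64(224), np.int64(187), [0.593, 0.04, 0.205], [30, 24, 23]), (np.int64(225), np.int64(187), [0.592, 0.037, 0.
[... 3527 characters left out ...]
0.2], [11, 10, 10]), (np.int64(279), np.int64(174), [0.602, 0.036, 0.196], [25, 39, 47]), (np.int64(280), np.int64(174), [0.604, 0.04, 0.193], [77, 115, 138]), (np.int64(275), np.int64(175), [0.593, 0.027, 0.195], [32, 48, 57]), (np.int64(276), np.int64(175), [0.595, 0.029, 0.195], [28, 28, 26]), (np.int64(277), np.int64(175), [0.597, 0.033, 0.191], [24, 25, 21]), (np.int64(278), np.int64(175), [0.601, 0.031, 0.196], [25, 24, 22]), (np.int64(279), np.int64(175), [0.604, 0.032, 0.196], [36, 58, 72]), (np.int64(278), np.int64(176), [0.602, 0.031, 0.19], [44, 64, 74])]
dark 32 [0.59532709 0.03363244 0.20454339]
tape 182 [ 0.63618001 -0.1622815   0.0467947 ] [ 0.70172942 -0.11093565  0.06458046]
```

View pics/topc.png

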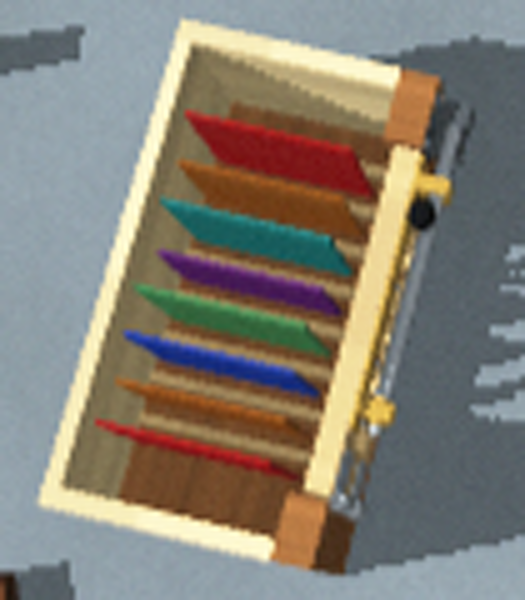

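The crop shows the dark knob at about crop (421,213), with the keeper beyond it and the hinge at the lower end. Top and scene agree on rack front-centre (0.5275, 0.0805), +x axis (0.307, 0.952) and knob at about (0.594, 0.039, 0.196). That matches the given geometry. I'll hover above the knob with the fingers closing along rack x.

Emit:
{"api": "play_rows", "payload": {"commands": "0.6 0.9 0.3 0 0 -0.1;0.66 0.98 0.2 0 0 -0.174;0.66 0.98 0.1 0 0 -0.174;0.66 0.98 0.1 0 0 -0.174;0.66 0.98 0.1 0 0 -0.174;0.66 0.98 0.1 0 0 -0.174;0.66 0.98 0.1 0 0 -0.174;0.66 0.98 0.1 0 0 -0.174;0.66 0.98 0.1 0 0 -0.174;0.66 0.98 0.1 0 0 -0.174;0.66 0.98 0.1 0 0 -0.174;0.66 0.98 0.1 0 0 -0.174;0.66 0.98 0.1 0 0 -0.174;0.66 0.98 0.1 0 0 -0.174;0.66 0.98 0 0 0 -0.174;0.66 0.98 0 0 0 -0.174;0.66 0.98 0 0 0 -0.174;0.66 0.98 0 0 0 -0.174;0.66 0.98 0 0 0 -0.174;0.66 0.98 0 0 0 -0.2", "grip": 60}}

```text
time_s: 2.1
tcp_pos: [0.5557, -0.0169, 0.2731]
ee_rot: [[-0.968, 0.252, -0.001], [0.252, 0.968, 0.0], [0.001, -0.0, -1.0]]
wrist_force: [0.1, -1.5, -0.0]
gripper_width: 0.692
gripper_force: 0.0
```

Emit:
{"api": "play_rows", "payload": {"commands": "0.66 0.98 0 0 0 -0.174;0.4 0.8 0 0 0 -0.2;0 0 0 0 0 0;0 0 0 0 0 0;0 0 0 0 0 0"}}

```text
time_s: 2.6
tcp_pos: [0.5866, 0.0345, 0.2734]
ee_rot: [[-0.952, 0.306, -0.001], [0.306, 0.952, -0.0], [0.001, -0.0, -1.0]]
wrist_force: [-0.1, -0.7, 0.1]
gripper_width: 0.69
gripper_force: 0.0
```

```bash
python3 - <<'E'
from h import *
s=r.sense();i=cams.camera_info("wrist");p,d=cams.capture("wrist");cv2.imwrite("pics/w1.png",p)
P=cloud(i,d)
print(s["time_s"],s["tcp_pos"],s["ee_rot"].round(3) if hasattr(s["ee_rot"],"round") else s["ee_rot"],s["joints"])
m=(p.max(-1)<70)&(P[...,2]>.2)&(P[...,2]<.213)&(abs(P[...,0]-.594)<.04)&(abs(P[...,1]-.04)<.04)
q=P[m];v,u=np.nonzero(m);print(m.sum());print(u.mean(),v.mean(),q.mean(0),q.min(0),q.max(0))
c=cv2.minEnclosingCircle(q[:,:2].astype(np.float32));print(c)
E
```

```text
2.6 [0.58662889 0.03449634 0.2734095 ] [[-0.952  0.306 -0.001]
 [ 0.306  0.952 -0.   ]
 [ 0.001 -0.    -1.   ]] [ 1.91436266e+01  1.66571512e+01 -1.43460977e-01 -2.18115589e-03
 -7.32403168e+01 -1.26933872e+02]
367
266.2397820163488 205.53950953678475 [0.59285264 0.03839046 0.20789108] [0.5852423  0.03099052 0.20006653] [0.60232768 0.04694247 0.21082077]
((0.5940259695053101, 0.03952866047620773), 0.009129906073212624)
```

View pics/w1.png

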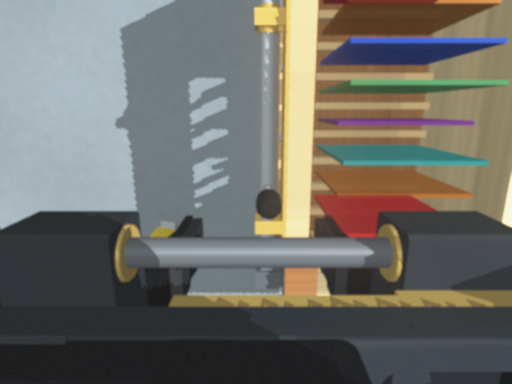

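The wrist view shows the knob top at (268,205) and the gate vertical in the picture, so the yaw is aligned. The knob is at about (0.5935, 0.039), top z 0.208 as expected. Next I descend and grip.

Emit:
{"api": "play_rows", "payload": {"commands": "0.24 0.15 -0.4 0 0 0;0 0 -0.5 0 0 0;0 0 -0.5 0 0 0;0 0 -0.5 0 0 0;0 0 -0.5 0 0 0;0 0 -0.4 0 0 0;0 0 -0.28 0 0 0;0 0 0 0 0 0;0 0 0 0 0 0"}}

```text
time_s: 3.55
tcp_pos: [0.5947, 0.0396, 0.1814]
ee_rot: [[-0.952, 0.305, 0.001], [0.305, 0.952, -0.0], [-0.001, 0.0, -1.0]]
wrist_force: [0.5, 0.2, 0.6]
gripper_width: 0.688
gripper_force: 0.0
```

Emit:
{"api": "play_rows", "payload": {"commands": "0 0 0 0 0 0;0 0 0 0 0 0;0 0 0 0 0 0;0 0 0 0 0 0;0 0 0 0 0 0;0 0 0 0 0 0;0 0 0 0 0 0;0 0 0 0 0 0", "grip": 0}}

```text
time_s: 4.35
tcp_pos: [0.5944, 0.0398, 0.1812]
ee_rot: [[-0.952, 0.305, 0.0], [0.305, 0.952, 0.0], [-0.0, 0.0, -1.0]]
wrist_force: [0.2, 1.3, 0.2]
gripper_width: 0.218
gripper_force: 30.0
```

Gripped at 19-20 mm. Now draw along rack +y.

Emit:
{"api": "play_rows", "payload": {"commands": "-0.1 0.032 0.005 0 0 0;-0.19 0.061 0.01 0 0 0;-0.19 0.061 0.01 0 0 0;-0.19 0.061 0.01 0 0 0;-0.19 0.061 0.01 0 0 0;0 0 0 0 0 0;0 0 0 0 0 0"}}

```text
time_s: 5.05
tcp_pos: [0.5673, 0.0482, 0.1821]
ee_rot: [[-0.952, 0.305, -0.002], [0.305, 0.952, 0.0], [0.002, -0.0, -1.0]]
wrist_force: [-1.3, 1.4, -0.2]
gripper_width: 0.221
gripper_force: 30.0
```

Emit:
{"api": "play_rows", "payload": {"commands": "-0.1 0.032 0.005 0 0 0;0 0 0 0 0 0;0 0 0 0 0 0"}}

```text
time_s: 5.35
tcp_pos: [0.5657, 0.0489, 0.1826]
ee_rot: [[-0.952, 0.305, 0.0], [0.305, 0.952, 0.0], [-0.0, 0.0, -1.0]]
wrist_force: [1.0, 0.6, -0.4]
gripper_width: 0.222
gripper_force: 30.0
```

Emit:
{"api": "play_rows", "payload": {"commands": "-0.048 0.015 0.003 0 0 0;0 0 0 0 0 0;0 0 0 0 0 0"}}

```text
time_s: 5.65
tcp_pos: [0.5643, 0.0494, 0.1828]
ee_rot: [[-0.952, 0.305, 0.0], [0.305, 0.952, 0.0], [-0.0, 0.0, -1.0]]
wrist_force: [2.2, 0.5, -0.3]
gripper_width: 0.219
gripper_force: 30.0
```

Emit:
{"api": "play_rows", "payload": {"commands": "-0.048 0.015 0.003 0 0 0;0 0 0 0 0 0;0 0 0 0 0 0"}}

```text
time_s: 5.95
tcp_pos: [0.5626, 0.0498, 0.1828]
ee_rot: [[-0.952, 0.305, -0.0], [0.305, 0.952, 0.0], [0.0, 0.0, -1.0]]
wrist_force: [1.2, 0.5, -0.6]
gripper_width: 0.22
gripper_force: 30.0
```

Emit:
{"api": "play_rows", "payload": {"commands": "-0.048 0.015 0.003 0 0 0;0 0 0 0 0 0;0 0 0 0 0 0"}}

```text
time_s: 6.25
tcp_pos: [0.5622, 0.0502, 0.1835]
ee_rot: [[-0.952, 0.305, 0.002], [0.305, 0.952, 0.0], [-0.002, 0.001, -1.0]]
wrist_force: [5.0, -1.4, -1.1]
gripper_width: 0.222
gripper_force: 30.0
```

Emit:
{"api": "play_rows", "payload": {"commands": "-0.032 0.01 0.002 0 0 0;0 0 0 0 0 0;0 0 0 0 0 0"}}

```text
time_s: 6.55
tcp_pos: [0.5621, 0.0504, 0.184]
ee_rot: [[-0.952, 0.305, 0.004], [0.305, 0.952, 0.0], [-0.004, 0.001, -1.0]]
wrist_force: [6.9, -0.8, 0.9]
gripper_width: 0.22
gripper_force: 30.0
```

At the stop (about 6 N). Now lift by about 0.08 rad, tilting the tool with it.

Emit:
{"api": "play_rows", "payload": {"commands": "-0.02 0.007 0.063 -0.041 -0.127 0;-0.02 0.007 0.063 -0.041 -0.127 0;-0.02 0.007 0.063 -0.041 -0.127 0;-0.02 0.007 0.063 -0.041 -0.127 0;0 0 0 0 0 0;0 0 0 0 0 0;0 0 0 0 0 0"}}

```text
time_s: 7.25
tcp_pos: [0.5597, 0.0513, 0.192]
ee_rot: [[-0.949, 0.304, 0.081], [0.303, 0.953, -0.025], [-0.084, 0.001, -0.996]]
wrist_force: [6.8, -1.9, 1.7]
gripper_width: 0.218
gripper_force: 30.0
```

```bash
python3 - <<'E'
from h import *
s=r.sense();print(s["tcp_pos"],s["wrist_force"],s["moment"])
p,_=cams.capture("scene");cv2.imwrite("pics/s2.png",cv2.resize(p[130:230,225:345],None,fx=6,fy=6,interpolation=cv2.INTER_CUBIC))
E
```

```text
[0.55971494 0.05127882 0.19202009] [ 6.78247751 -1.93729634  1.67770331] [-0.69159775 -1.74524614 -0.0467591 ]
```

View pics/s2.png

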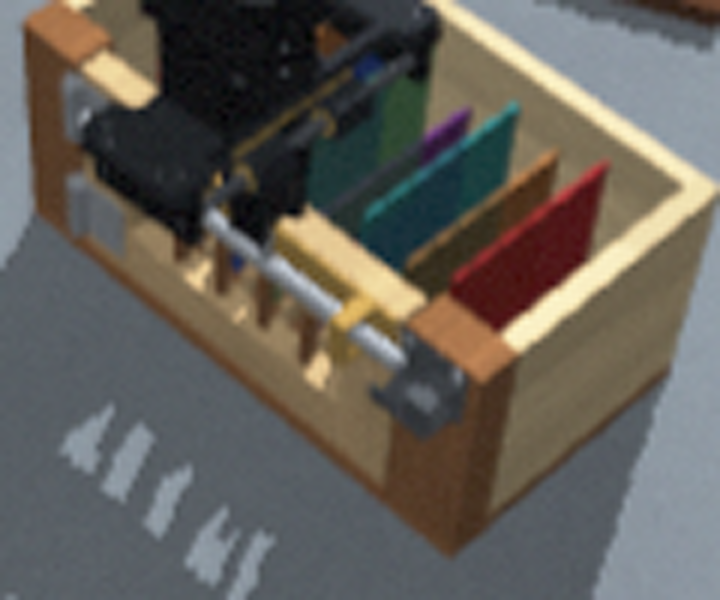

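The crop shows the nose tip at about (400,355), raised to the keeper's top edge, with the gate still shut. The TCP rose about 9 mm, which puts the tilt near 0.085. I'll start easing the gate open along the arc about the hinge.

Emit:
{"api": "play_rows", "payload": {"commands": "-0.038 -0.078 0 0 0 -0.1;-0.038 -0.078 0 0 0 -0.1;-0.038 -0.078 0 0 0 -0.1;0 0 0 0 0 0"}}

```text
time_s: 7.7
tcp_pos: [0.5569, 0.0446, 0.1922]
ee_rot: [[-0.934, 0.347, 0.081], [0.346, 0.938, -0.027], [-0.086, 0.003, -0.996]]
wrist_force: [7.7, -0.5, 1.6]
gripper_width: 0.218
gripper_force: 30.0
```

Emit:
{"api": "play_rows", "payload": {"commands": "-0.038 -0.078 0 0 0 -0.1;-0.038 -0.078 0 0 0 -0.1;-0.038 -0.078 0 0 0 -0.1;-0.038 -0.078 0 0 0 -0.1;-0.038 -0.078 0 0 0 -0.1;0 0 0 0 0 0"}}

```text
time_s: 8.3
tcp_pos: [0.5512, 0.0329, 0.1922]
ee_rot: [[-0.906, 0.416, 0.079], [0.415, 0.909, -0.033], [-0.085, 0.003, -0.996]]
wrist_force: [7.6, 0.5, 1.2]
gripper_width: 0.221
gripper_force: 30.0
```

The nose has moved about 33 mm with no rise in force, so it is clear of the lip. Continuing to about 0.39 rad.

Emit:
{"api": "play_rows", "payload": {"commands": "-0.097 -0.145 0 0 0 -0.2;-0.097 -0.145 0 0 0 -0.2;-0.097 -0.145 0 0 0 -0.2;-0.097 -0.145 0 0 0 -0.2;-0.097 -0.145 0 0 0 -0.2;-0.115 -0.131 0 0 0 -0.2;-0.115 -0.131 0 0 0 -0.2;-0.115 -0.131 0 0 0 -0.2;-0.058 -0.066 0 0 0 -0.1;-0.058 -0.066 0 0 0 -0.1;0 0 0 0 0 0;0 0 0 0 0 0;0 0 0 0 0 0;0 0 0 0 0 0;0 0 0 0 0 0"}}

```text
time_s: 9.8
tcp_pos: [0.5235, -0.0047, 0.1926]
ee_rot: [[-0.763, 0.643, 0.069], [0.641, 0.766, -0.051], [-0.086, 0.005, -0.996]]
wrist_force: [7.6, -1.9, 2.1]
gripper_width: 0.222
gripper_force: 30.0
```

```bash
python3 - <<'E'
from h import *
s=r.sense();print(s["time_s"],s["tcp_pos"],s["wrist_force"],s["gripper_force"],s["joint_velocities"])
v=s["tcp_pos"][:2]-np.array([.3987,.1178]);print(np.hypot(*v),-.3917-np.arctan2(v[1],v[0]))
p,_=cams.capture("scene");cv2.imwrite("pics/s3.png",cv2.resize(p[130:270,205:345],None,fx=4,fy=4,interpolation=cv2.INTER_CUBIC))
E
```

```text
9.8 [ 0.52350284 -0.00472766  0.19257956] [ 7.57676907 -1.9005671   2.08707369] 29.998827651143074 [-0.03521914 -0.05098649  0.05590787  0.0290856  -0.03844056  0.06593721]
0.17489647147892937 0.38449948136399187
```

View pics/s3.png

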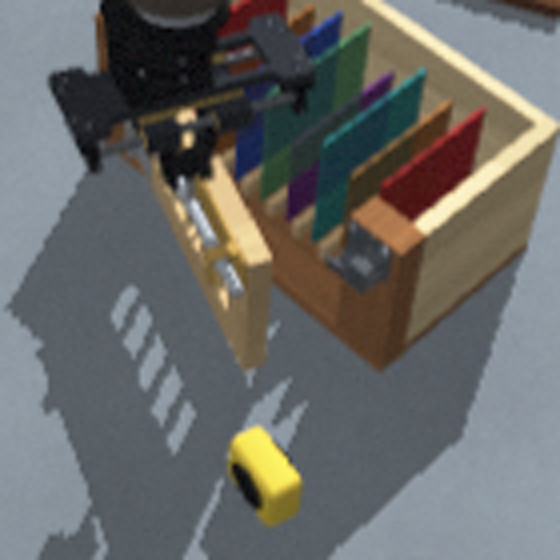

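The crop shows the gate ajar, its free edge at about (258,300) clear of the keeper at (365,255), with the knob held and the tape at (265,475) untouched. The arc angle comes out at about 0.385 rad and the arm is still, so I'm handing in.

```bash
python3 -c "
from station import r
print(r.finish_job())"
```

```text
the job is handed in; nothing more can be done
None
```

I drew the bolt to its stop, lifted its nose clear of the keeper's lip and eased the gate open to about 0.385 rad (roughly 10 cm at the free edge), where the gripper still holds it by the knob; wrist force stayed low throughout. I moved nothing on the bench, and the job is handed in, though no verdict came back.

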